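# Clamp the glued key block with the tension wheel

## Task

The wooden key block has just been glued: stand it flat on the bed between the two steel jaws of the bench clamp, squarely, with its two broad sides facing the jaws and centred on them, and let go of it. Then wind the hand wheel clockwise by its crank handle, past the easy turning, until the handle pushes back with a firm, set resistance of about 13 N in place of the lighter drag, stop there without overtightening (the glue joint is crushed at much above that), and let go. Leave the other things on the bench alone.

Things in the scene. Friction and masses are not known exactly. Their poses are not given: they have to be found in the camera images.
- block_mid (a point): centre (22 mm above the underside) of the wooden key block: loose, pale wood, 52 mm long (its x) by 32 mm thick (its y) by 44 mm high (its z), about 0.15 kg, standing on the bench at the start; three dark key slots in its top, a thin dark glue line along its length. Pinch it across its 52 mm length, so that the fingers stay outside the 36 mm wide jaws.
- clamp: dark steel bed plate of the bench clamp, bolted down: 90 mm (x) by 292 mm (y, from -120 to +172 mm) by 12 mm thick. Origin under the middle of the jaws' width at bench level; its y axis is the line of travel of the jaws, from the fixed jaw (-y end) towards the hand wheel (+y end). The block stands on the plate's top, 12 mm above the bench.
- fixed_face (a point): middle of the inner face of the fixed steel jaw (36 mm wide along the clamp's x, top 56 mm above the bench); the face looks along the clamp's +y.
- jaw_face (a point): middle of the inner face of the moving steel jaw, same size, facing the fixed jaw. 45 to 78 mm from the fixed face at the start. The wheel's pinion (9 mm radius) drives it towards the fixed jaw by 9 mm per radian of wheel turn; it sweeps a loosely placed block along the bed against the fixed jaw.
- jaw: the moving steel jaw (36 x 20 x 44 mm). Once the block is against the fixed jaw there is a further 0 to 12 mm of lost motion in the drive (different each time and not visible, up to 1.4 rad of the wheel) during which the jaw stands still and the wheel still turns easily; then a stiff spring bites and the clamping force grows by about 115 N per radian.
- wheel_axis (a point): point on the vertical axis of the hand wheel (dark steel rim on three spokes, 132 mm across, rim's top 62 mm above the bench), 100 mm along +y of the clamp from its origin, 60 mm above the bench. Clockwise seen from above tightens, 2.5 to 6 rad in all from the start. The wheel stays where it is left: its brake holds the tension.
- handle_mid (a point): middle of the grip (88 mm above the bench) of the upright crank handle on the wheel's rim, 60 mm from the wheel's axis: a round wooden grip 23 mm thick and 40 mm high (66 to 106 mm above the bench). It spins freely on its pin, so the gripper need not turn while carrying it round the circle.
- jar: bystander: glass jar with a steel screw lid, 68 mm across, 85 mm high, origin under its centre.
- shoehorn: bystander: steel shoehorn lying on the bench, 180 mm long (x) by 39 mm, 10 mm high.
- reflector: bystander: plastic reflector clip, 55 x 36 x 16 mm, lying on the bench.
- wheel: the hand wheel, origin on its axis. Its feel, as force along the circle at the handle: drag of about 8.5 N while winding freely (a paused hand reads about 6 N); once the spring bites it climbs 1.5 N per 10 N of clamping force, some 3 N for each 10 mm of handle travel. Set tension: about 13 N while slowly winding (30 to 40 N at the jaws); under 18 N there is too loose, over 55 N too tight.
Not all that is in view belongs to the job. Of the things that look like the part that bears block_mid, take the one that is farthest to the robot's right at the start.

How it is judged:
By the outcome, as a careful person would: the job done as asked, in the order asked, and still so for the second after the job is handed in, with the robot touching nothing.
It also fails if it takes over 72 s, if anything falls off the work surface, if the arm or the gripper's body presses on something with over 40 N, if the wrist force passes 120 N, or if a joint passes its speed limit or range.

## Robot

A 7-joint arm with a two-finger parallel gripper is mounted at the origin on the work surface. World frame = base frame: x ahead of the robot, y to its left, z up, the work surface at z = 0. Lengths are in m, angles in degrees, forces in N, time in s.
With the tool pointing down it reaches from about 0.35 to 0.775 m from the base axis. Payload 3.1 kg.
Tool frame: the origin (TCP) lies on the centre line of the jaws, within the pads' length; the fingertips stand 17 mm ahead of it and the grasp point (between the pads) lies 2 mm behind it (robot.tip_reach is the distance from the TCP to the fingertips, in m); z points along the fingers, y is the line along which they close (so a half turn about z gives the same grasp; the last joint's range is limited). The gripper opens to 85 mm and grips with 20 to 120 N. Pads are 22 mm wide; open, the fingers measure 114 mm over their backs; the gripper's body (76 mm by 85 mm) begins 54 mm behind the grasp point. The pads swing forward as they close: fully open they stand 13 mm farther back than shut.
Start: joints at [-72.405, 17.813, 0.802, 86.603, -0.252, 75.585, -1.558], TCP at [0.188, 0.517, 0.248] pointing down, gripper open.
Joint ranges: [-154.91, 154.91], [-16.99, 109.72], [-72.82, 74.43], [7.12, 147.25], [-82.49, 262.49], [11.32, 116.49], [-174.64, 174.64]. Speed limits (degrees/s): [159.86, 159.86, 180, 180, 180, 180, 180].

## Interface

Orientations are given as [roll, pitch, yaw] about the fixed x, y, z axes, in that order (R = Rz(yaw) Ry(pitch) Rx(roll)).
In Python, from station import robot, fingers, vision, workorder, recognise gives the robot as it stands. Calls block until the motion is done:
- robot.move_to(position, orientation): joint-space move of the TCP to a pose.
- robot.line_to(position, orientation=None, velocity=0.15, f_stop=None): straight line of the TCP; orientation=None keeps the orientation; velocity is the mean speed in m/s. With f_stop (N) it stops when the force on the tool has changed by that much, and returns True; else False.
- robot.move_j(angles): joint-space move.
- fingers.gripper_to(opening, force=None): opening from 0.0 (shut) to 1.0 (fully open); force is the grip in N (None keeps the last); returns when the fingers have stopped.
- robot.pause(seconds).
- robot.inverse_kinematics(position, orientation): joint angles nearest the present ones, or None.
- vision.grab_frame(name): name is "scene" or "top"; returns the picture (480x640x3 uint8, red, green, blue); there is no depth.
- vision.calibration(name): a dict with "mtx" (3x3 intrinsics, pixels), "k1" (the pictures are not rectified: a ray, as slopes to the right and down, at radius r is drawn at 1 + k1 r^2 times it, then the intrinsics apply), "extrinsics" (4x4, takes a point from world to camera coordinates). Camera axes: x right, y up, looking along -z (the intrinsics and any distortion apply to the point x, -y, -z); pixel columns grow to the right and rows downward; lengths in m; the calibration is good to about 2 mm. A picture is of the moment at which its call begins. calibration takes no time and is no camera call.
A pose or a line that the arm cannot do raises robot.PlanningError and nothing moves.
- workorder.close_job(): hands the job in; it is judged then, once.
Trained networks look in the newest picture that a camera, given by its name, has taken for a name from the list of things; names that differ only in an ending like _2 or _b are one class to them, and where a whole thing is asked for, a point or a joint stands for the part that bears it (a point fixed in the world has none). Each returns a list of dicts, best first, with "p" (0 to 1); they miss things now and then, are a little off and sometimes report something else, mostly with a low value. They report only what shows in the picture. A call takes as long as a camera call. They do not tell look-alikes from the thing itself.
- recognise(label, camera): "rect" ([centre column, centre row, width, height] in pixels, round what is visible of it).
Readings, each from a call of its own:
- robot.current_time_s(): time.
- robot.current_joint_positions(): joint angles.
- robot.current_dq(): joint speeds.
- robot.current_joint_torque(): joint torques, N m.
- robot.current_tool_pos(): TCP position.
- robot.current_eef_rot(): TCP orientation.
- robot.current_contact_force(): force on the tool from outside, world axes, zero at the start.
- robot.current_torque(): the same for the moment, N m.
- robot.current_finger_gap(): opening from 0.0 (shut) to 1.0 (fully open).
- robot.current_gripper_force(): force on a finger pad.
Only numpy, scipy, OpenCV 4.12 (cv2) and the standard library are available. Lean on these libraries where they do the work, as an engineer would, in place of code of your own. Each camera call takes 0.05 s, during which the arm holds its last target. There are 200 camera calls.

## Working session

There is one attempt and no reset: what is moved stays moved. The work goes in short steps, each a Python script; the robot and the scene stay as the last script left them, time stands still between calls to the robot, and variables do not carry over. Pictures are saved under pics/ and viewed, at most 10 in all, crops included, and the job is handed in when it is done.

```bash
ls; mkdir -p pics
cat > h.py <<'E'
import numpy as np, cv2
from station import robot, fingers, vision, workorder, recognise
def ray(cam,u,v):
    c=vision.calibration(cam);K=np.array(c["mtx"]);E=np.array(c["extrinsics"])
    d=np.array([(u-K[0,2])/K[0,0],(v-K[1,2])/K[1,1]]);s=d.copy()
    for _ in range(30): s=d/(1+c["k1"]*(s@s))
    R=E[:3,:3];return -R.T@E[:3,3], R.T@np.array([s[0],-s[1],-1.])
def at_z(cam,u,v,z):
    o,r=ray(cam,u,v);return o+r*(z-o[2])/r[2]
def proj(cam,p):
    c=vision.calibration(cam);K=np.array(c["mtx"]);E=np.array(c["extrinsics"])
    q=E[:3,:3]@np.array(p)+E[:3,3];s=np.array([q[0],-q[1]])/-q[2];s=s*(1+c["k1"]*(s@s))
    return K[0,0]*s[0]+K[0,2],K[1,1]*s[1]+K[1,2]
E
python3 - <<'E'
from h import *
for c in("scene","top"):
    cv2.imwrite(f"pics/{c}0.png",vision.grab_frame(c)[:,:,::-1])
    print(c,ray(c,320,240),vision.calibration(c)["mtx"][0][0])
    for n in("block_mid","clamp","jaw","wheel","handle_mid","fixed_face","jar"):
        try: print(n,[(round(r["p"],2),np.round(r["rect"]).tolist()) for r in recognise(n,c)])
        except Exception as e: print(n,e)
E
```

```text
pics
scene (array([1.19047197, 0.38768478, 0.64606405]), array([-0.64072456, -0.49437942, -0.58747036])) 604.4290450744495
block_mid [(0.89, [274.0, 241.0, 33.0, 42.0]), (0.77, [256.0, 215.0, 30.0, 36.0]), (0.6, [367.0, 213.0, 30.0, 38.0])]
clamp [(0.86, [379.0, 296.0, 192.0, 94.0])]
jaw [(0.93, [365.0, 279.0, 34.0, 39.0])]
wheel [(0.56, [427.0, 289.0, 91.0, 58.0]), (0.54, [377.0, 295.0, 189.0, 95.0])]
handle_mid [(0.84, [393.0, 280.0, 14.0, 33.0])]
fixed_face [(0.66, [377.0, 298.0, 187.0, 93.0])]
jar [(0.59, [186.0, 302.0, 46.0, 69.0])]
top (array([ 0.49070399, -0.08784083,  0.830888  ]), array([ 0.06484447,  0.0395215 , -0.99734397])) 442.8150997013851
block_mid [(0.77, [400.0, 233.0, 26.0, 31.0]), (0.66, [357.0, 323.0, 22.0, 29.0]), (0.62, [446.0, 260.0, 33.0, 34.0]), (0.56, [298.0, 228.0, 15.0, 16.0]), (0.34, [282.0, 233.0, 170.0, 85.0]), (0.34, [240.0, 237.0, 73.0, 76.0])]
clamp [(0.67, [283.0, 232.0, 168.0, 84.0])]
jaw [(0.65, [294.0, 227.0, 28.0, 21.0]), (0.4, [270.0, 123.0, 31.0, 29.0])]
wheel [(0.93, [238.0, 238.0, 72.0, 73.0]), (0.45, [393.0, 352.0, 19.0, 105.0])]
handle_mid [(0.61, [250.0, 209.0, 12.0, 17.0])]
fixed_face [(0.97, [281.0, 234.0, 159.0, 91.0])]
jar [(0.83, [391.0, 112.0, 40.0, 47.0]), (0.41, [280.0, 234.0, 157.0, 87.0])]
```

View pics/scene0.png

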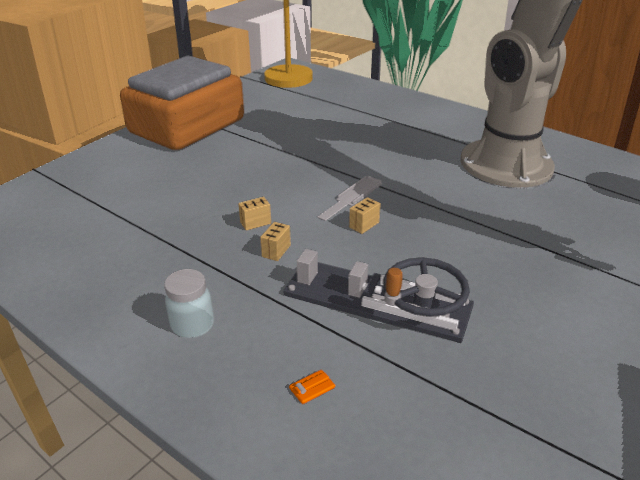

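View pics/top0.png

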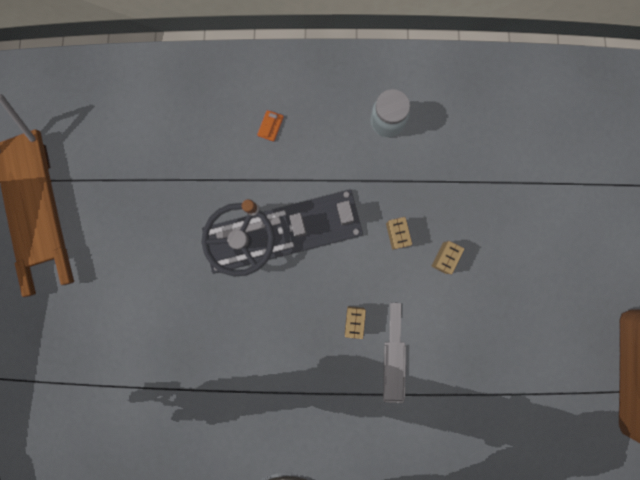

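The top view shows three look-alike blocks at (400,233), (449,257) and (355,323). The clamp runs from about (212,250) to (355,210), with its wheel at (238,238) and its handle at (249,206). The jar, reflector and shoehorn are clear of the clamp. In this view the robot's right is image right, so (449,257) is the expected choice; I'll check its y and take a close crop.

Run:
```python
from h import *
for u,v in((400,233),(449,257),(355,323)): print((u,v),at_z("top",u,v,.044).round(4), )
for u,v in((274,241),(256,215),(367,213)): print("scene",(u,v),at_z("scene",u,v,.022).round(4))
im=cv2.imread("pics/top0.png")
a=cv2.resize(im[228:288,415:485],None,fx=8,fy=8,interpolation=cv2.INTER_CUBIC)
cv2.imwrite("pics/blk.png",a)
b=cv2.resize(im[180:285,195:370],None,fx=4.5,fy=4.5,interpolation=cv2.INTER_CUBIC)
cv2.imwrite("pics/clamp.png",b)
```

```text
(400, 233) [ 0.5558 -0.1991  0.044 ]
(449, 257) [ 0.5139 -0.2866  0.044 ]
(355, 323) [ 0.396  -0.1202  0.044 ]
scene (274, 241) [ 0.5609 -0.2001  0.022 ]
scene (256, 215) [ 0.5188 -0.2813  0.022 ]
scene (367, 213) [ 0.3884 -0.1196  0.022 ]
```

View pics/blk.png

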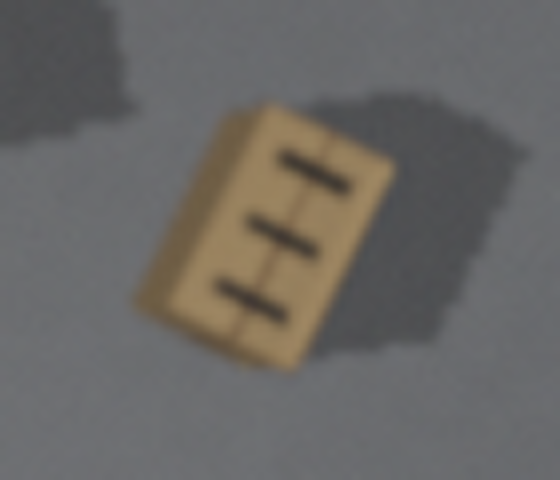

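View pics/clamp.png

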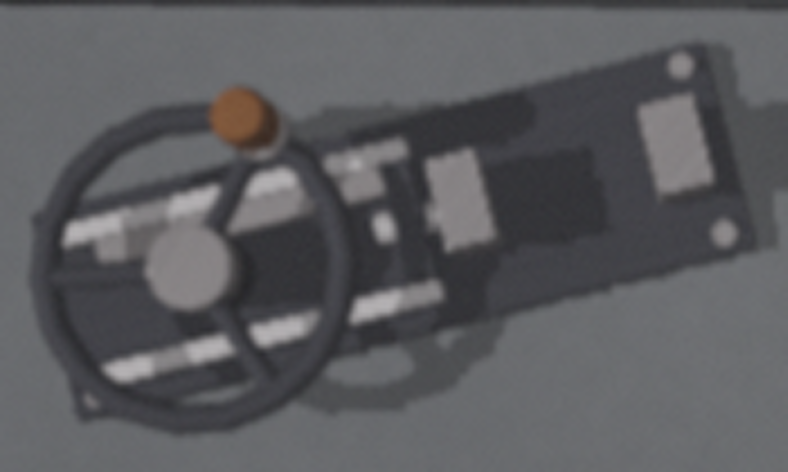

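```bash
cat > geo.py <<'E'
from h import *
def P(pts,s,ox,oy,z): return np.array([at_z("top",(x+.5)/s-.5+ox,(y+.5)/s-.5+oy,z)[:2] for x,y in pts])
B=P([(268,103),(397,163),(296,370),(167,308)],8,415,228,.044)
F=P([(637,108),(693,94),(714,182),(660,196)],4.5,195,180,.056)
J=P([(427,160),(474,149),(496,238),(446,252)],4.5,195,180,.056)
D=P([(703,42),(757,247),(80,418),(33,212)],4.5,195,180,.012)
H=P([(238,117)],4.5,195,180,.106)[0]
W=P([(188,266)],4.5,195,180,.062)[0]  # hub / rim centre
E
python3 - <<'E'
from geo import *
ln=lambda a,b:(np.linalg.norm(b-a)*1000).round(1)
an=lambda a,b:np.degrees(np.arctan2(*(b-a)[::-1])).round(1)
for n,Q in zip("BFJD",(B,F,J,D)):
    print(n,Q.mean(0).round(4),[(ln(Q[i],Q[(i+1)%4]),an(Q[i],Q[(i+1)%4])) for i in range(4)])
print("W",W,"H",H,"r",ln(W,H),an(W,H))
f=(F[0]+F[3])/2;j=(J[1]+J[2])/2
print("fixed",f,"jaw",j,"gap",ln(f,j),"dir jaw->",an(f,j),"F->W",an(F.mean(0),W),ln(f,W))
for Q in "fixed_face","jaw","wheel": pass
# scene cross-check: projected points
print("proj scene: W",proj("scene",[*W,.062]),"H",proj("scene",[*H,.106]),"B",proj("scene",[*B.mean(0),.044]),"F",proj("scene",[*F.mean(0),.056]),"J",proj("scene",[*J.mean(0),.056]))
im=cv2.imread("pics/scene0.png")
for p,z in((B,.044),(F,.056),(J,.056),(D,.012),([W],.062),([H],.106)):
    for q in p:
        u,v=proj("scene",[*q,z]); cv2.circle(im,(int(round(u*16)),int(round(v*16))),16,(0,0,255),-1,cv2.LINE_AA,4)
cv2.imwrite("pics/chk.png",cv2.resize(im[185:345,225:485],None,fx=3,fy=3,interpolation=cv2.INTER_CUBIC))
E
```

```text
B [ 0.5138 -0.2881] [(np.float64(31.8), np.float64(-114.4)), (np.float64(51.6), np.float64(153.5)), (np.float64(31.8), np.float64(64.9)), (np.float64(51.2), np.float64(-26.5))]
F [ 0.5913 -0.1002] [(np.float64(22.7), np.float64(-75.3)), (np.float64(35.7), np.float64(-166.3)), (np.float64(21.8), np.float64(105.2)), (np.float64(35.8), np.float64(15.1))]
J [ 0.5689 -0.0162] [(np.float64(19.0), np.float64(-76.3)), (np.float64(36.1), np.float64(-165.2)), (np.float64(20.3), np.float64(106.3)), (np.float64(37.0), np.float64(12.7))]
D [0.5607 0.0164] [(np.float64(88.2), np.float64(-165.0)), (np.float64(289.1), np.float64(104.8)), (np.float64(88.5), np.float64(14.8)), (np.float64(288.8), np.float64(-75.2))]
W [0.54140139 0.08951281] H [0.59384182 0.06224315] r 59.1 -27.5
fixed [ 0.58842918 -0.08950785] jaw [ 0.57149557 -0.02567519] gap 66.0 dir jaw-> 104.9 F->W 104.7 185.1
proj scene: W (np.float64(426.6465429060549), np.float64(281.6647909179193)) H (np.float64(395.003967193667), np.float64(269.5155849733053)) B (np.float64(254.31020852094747), np.float64(202.7505550689397)) F (np.float64(307.4826352387495), np.float64(254.83652261331858)) J (np.float64(358.46919690018717), np.float64(267.5799448464082))
```

View pics/chk.png

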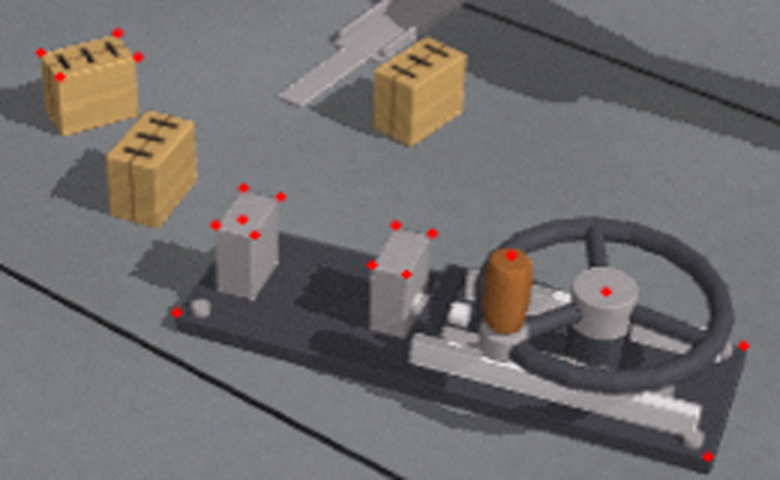

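The scene-camera projections agree to about 1 px. The top-face sizes come out at 51.5×31.8 mm for the block and 36 mm for the jaws, with a 66 mm gap and a 59 mm handle radius, all as specified. The chosen block is (449,257), at y=-0.288, the farthest right; the others are at y=-0.199 and -0.120. Picking it now.

Run:
```python
from h import *
q0=robot.current_joint_positions(); print(robot.current_time_s(),robot.current_eef_rot())
for p,y in(([.5138,-.288,.1],64),([.5138,-.288,.1],-116),([.5815,-.062,.1],104.9),([.5815,-.062,.1],-75.1)):
    q=robot.inverse_kinematics(p,[180,0,y]); print(y,None if q is None else np.round(q,0))
o=[180,0,64]
robot.move_to([.5138,-.288,.15],o)
robot.line_to([.5138,-.288,.028],velocity=.12)
g=fingers.gripper_to(0.3,40)
print(robot.current_finger_gap(),robot.current_gripper_force(),robot.current_contact_force(),robot.current_tool_pos())
robot.line_to([.5138,-.288,.15],velocity=.12)
print(robot.current_finger_gap(),robot.current_contact_force(),robot.current_joint_positions(),robot.current_time_s())
cv2.imwrite("pics/pick.png",vision.grab_frame("scene")[150:390,150:470,::-1])
```

```text
0.8 [1.79993908e+02 4.29610210e-04 1.60017483e+02]
64 [ -5.  36.  48.  93. -30.  64.  26.]
-116 [ -12.   44.   64.   93.  -42.   70. -145.]
104.9 [-24.  34.  41.  94. -24.  62.  39.]
-75.1 [ -36.   43.   64.   94.  -41.   70. -127.]
0.604053368648944 43.377880454063416 [ 0.07469521 -0.09038706  3.61210572] [ 0.51437365 -0.28841834  0.028769  ]
0.6038707470168861 [-0.32243465 -0.68111885 -1.76744981] [ -5.93924644  33.66608398  50.65846151  90.07486003 -27.22915848
  69.46805753  23.7847379 ] 6.6083
```

Run:
```python
from h import *
o=[180,0,104.9]; xy=[.5815,-.062]
robot.move_to([*xy,.15],o)
robot.line_to([*xy,.055],velocity=.1)
print(robot.current_contact_force())
s=robot.line_to([*xy,.037],velocity=.02,f_stop=4)
print(s,robot.current_tool_pos(),robot.current_eef_rot(),robot.current_contact_force())
fingers.gripper_to(0.85)
print(robot.current_contact_force())
robot.line_to([*xy,.17],velocity=.15)
robot.line_to([.50,-.19,.22],velocity=.25)
im=vision.grab_frame("top");cv2.imwrite("pics/top1.png",im[:,:,::-1])
b=cv2.resize(im[180:285,195:370],None,fx=4.5,fy=4.5,interpolation=cv2.INTER_CUBIC)
cv2.imwrite("pics/place.png",b[:,:,::-1])
print(robot.current_time_s())
```

```text
[ 0.17526075  0.11602388 -1.00113734]
True [ 0.58139385 -0.06193409  0.0407848 ] [-1.79977866e+02 -2.26047629e-02  1.04900675e+02] [-0.08912708 -0.31780792  4.05180794]
[ 0.12431246 -0.75973354  0.33069105]
11.5833
```

View pics/place.png

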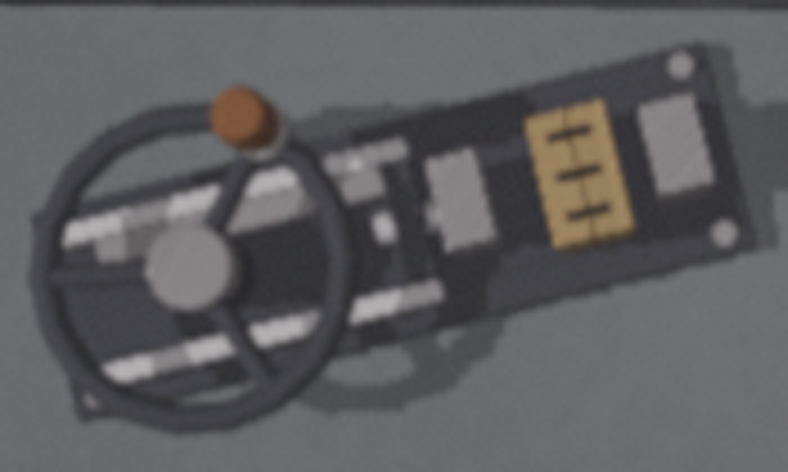

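The block stands square between the jaws, with its top centre at about (579,174) in the crop. The jaw centre line passes about 4 crop px higher, so I'll check that offset numerically.

Run:
```python
from geo import *
N=P([(525,118),(603,98),(634,231),(556,250)],4.5,195,180,.056)
ang=np.radians(104.9);y=np.array([np.cos(ang),np.sin(ang)]);x=np.array([y[1],-y[0]])
o=D.mean(0)-.026*y
for n,q in(("blk",N.mean(0)),("F",F.mean(0)),("J",J.mean(0)),("W",W),("H",H),("jawface",(J[1]+J[2])/2),("fix",(F[0]+F[3])/2)): print(n,((q-o)@x*1e3).round(1),((q-o)@y*1e3).round(1))
e=lambda a,b:np.degrees(np.arctan2(*(b-a)[::-1])).round(1)
print(o,[e(N[i],N[(i+1)%4]) for i in range(4)],N.mean(0))
# jaw/block masks: principal line by edges along clamp x
im=cv2.imread("pics/top1.png");hsv=cv2.cvtColor(im,cv2.COLOR_BGR2HSV)
m=((hsv[...,1]>70)&(hsv[...,2]>90)).astype(np.uint8);m[:195]=0;m[245:]=0;m[:,:305]=0;m[:,340:]=0
c=max(cv2.findContours(m,0,2)[0],key=cv2.contourArea);print(cv2.minAreaRect(c))
g=im.max(2)
for n,(a,b) in {"J":(285,310),"F":(333,357)}.items():
    k=((g>115)&(hsv[...,1]<40)).astype(np.uint8);k[:,:a]=0;k[:,b:]=0;k[:197]=0;k[240:]=0
    c=max(cv2.findContours(k,0,2)[0],key=cv2.contourArea);print(n,cv2.minAreaRect(c))
```

```text
blk -2.2 -55.2
F -0.5 -94.6
J -0.4 -7.7
W 0.1 101.6
H 43.8 61.8
jawface -0.4 -17.5
fix -0.5 -83.5
[ 0.56740552 -0.00869198] [np.float64(-75.0), np.float64(-166.3), np.float64(104.3), np.float64(14.0)] [ 0.57945765 -0.06258597]
((323.0882568359375, 218.35296630859375), (29.83188247680664, 18.91777801513672), 75.96376037597656)
J ((295.6529541015625, 224.18824768066406), (19.306812286376953, 12.690433502197266), 77.47119140625)
F ((344.5000305175781, 211.50001525878906), (19.160314559936523, 11.884245872497559), 75.96376037597656)
```

The block sits about 1.8 mm off centre along the clamp's x, relative to the jaws. I'll nudge it, and since the TCP-to-camera comparison gives a camera bias of about (+1.9,+0.7) mm, I'll also apply that to the wheel.

Run:
```python
from h import *
o=[180,0,104.9]; a=np.array([.58139,-.06193]); b=a+.0018*np.array([.9664,.2571])
robot.move_to([*a,.13],o)
robot.line_to([*a,.041],velocity=.12)
fingers.gripper_to(0.3,40)
robot.line_to([*a,.044],velocity=.05)
robot.line_to([*b,.044],velocity=.03)
s=robot.line_to([*b,.037],velocity=.02,f_stop=4)
print(s,robot.current_tool_pos(),robot.current_contact_force())
fingers.gripper_to(0.85)
robot.line_to([*b,.17],velocity=.15)
# over to handle
H=np.array([.5938,.0622])+[.0019,.0007]
ang=64.9
robot.line_to([.5,.03,.24],velocity=.25)
vision.grab_frame("top")
im=vision.grab_frame("top");cv2.imwrite("pics/top2.png",im[:,:,::-1])
cv2.imwrite("pics/place2.png",cv2.resize(im[180:285,195:370,::-1],None,fx=4.5,fy=4.5,interpolation=cv2.INTER_CUBIC))
print(robot.current_time_s())
for y in (0,30,60,90,120,150,180,-30,-60):
    r=[]
    for t in range(0,360,45):
        q=robot.inverse_kinematics([.5434+.06*np.cos(np.radians(t)),.089+.06*np.sin(np.radians(t)),.094],[180,0,y]); r.append(None if q is None else int(q[6]))
    print(y,r)
```

```text
True [ 0.58340096 -0.06155774  0.04222009] [-0.96582101  0.35579485  4.28963186]
16.4417
0 [-70, -75, -78, -78, -75, -69, -65, -66]
30 [-43, -48, -51, -52, -48, -42, -38, -39]
60 [-16, -21, -25, -25, -22, -16, -12, -12]
90 [10, 5, 1, 1, 5, 11, 15, 14]
120 [38, 33, 29, 29, 32, 39, 42, 42]
150 [65, 60, 57, 56, 60, 66, 70, 69]
180 [92, 87, 84, 84, 88, 94, 97, 96]
-30 [-97, -101, -104, -104, -100, -94, -91, -92]
-60 [-123, -128, -130, -129, -125, -119, -117, -119]
```

View pics/place2.png

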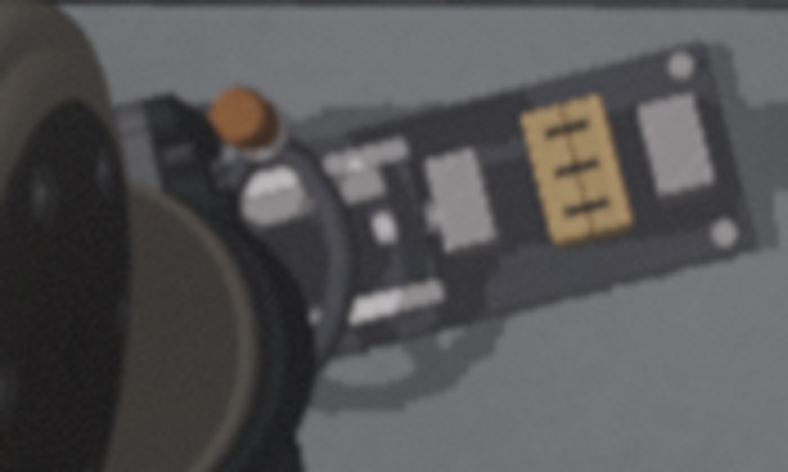

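The block is now centred between the jaws (centre about (577,169), line at 170). Next I grasp the handle and start winding gently.

```bash
cat > wind.py <<'E'
from h import *
import json
Z=.092
def tang(th): return np.array([np.sin(th),-np.cos(th)])
def step(C,R,th,v,f_stop=None):
    s=robot.line_to([C[0]+R*np.cos(th),C[1]+R*np.sin(th),Z],velocity=v,f_stop=f_stop)
    f=np.array(robot.current_contact_force());p=np.array(robot.current_tool_pos())
    a=np.arctan2(p[1]-C[1],p[0]-C[0]);rad=np.array([np.cos(a),np.sin(a)])
    return s,p,-f[:2]@tang(a),f[:2]@rad,f[2],np.degrees(a)
E
python3 - <<'E'
from wind import *
C=np.array([.5436,.0887]);H=np.array([.5960,.0629])
th=np.arctan2(*(H-C)[::-1]);print(np.degrees(th))
fingers.gripper_to(0.55)
robot.move_to([*H,.16],[180,0,60])
s=robot.line_to([*H,Z],velocity=.1,f_stop=8)
print(s,robot.current_contact_force())
fingers.gripper_to(0.1,60)
print(robot.current_finger_gap()*85,robot.current_gripper_force(),robot.current_contact_force(),robot.current_tool_pos())
L=[]
for i in range(6):
    th-=np.radians(7); r=step(C,.06,th,.03); L.append(r[1].tolist())
    print(np.round(r[1],4),np.round(r[2:],2),robot.current_time_s())
json.dump(L,open("L.json","w"))
E
```

```text
-26.214086013836372
False [ 0.61621435 -0.11510835  0.13550471]
21.048305824945153 58.925115410238504 [-3.3938473   0.90432382  3.99309315] [0.59578562 0.06330491 0.09319844]
[0.595  0.0616 0.0932] [  6.19  -2.65   3.78 -27.84] 19.0583
[0.5915 0.0557 0.0932] [  7.19  -3.66   2.95 -34.59] 19.45
[0.587  0.0498 0.0932] [  6.73  -2.21   0.97 -41.87] 19.8417
[0.5818 0.0445 0.0932] [  7.2   -2.16   0.11 -49.14] 20.2333
[0.576  0.0399 0.0933] [  6.71  -1.53  -0.69 -56.45] 20.625
[0.5696 0.036  0.0933] [  6.95  -0.85  -1.8  -63.7 ] 21.0167
```

Run:
```python
from wind import *
C=np.array([.5436,.0887]);th=np.radians(-26.21-42);k=0
while np.degrees(th)>-232:
    th-=np.radians(8);r=step(C,.06,th,.035);k+=1
    if k%3==0 or r[2]>10: print(round(np.degrees(th)),np.round(r[2:],2))
    if r[2]>10: break
print(robot.current_time_s(),robot.current_finger_gap()*85)
json.dump(th,open("th.json","w"))
im=vision.grab_frame("scene");cv2.imwrite("pics/mid.png",cv2.resize(im[185:345,225:485,::-1],None,fx=3,fy=3))
```

```text
-92 [  6.81  -0.67  -2.77 -88.31]
-116 [   5.7    -0.32   -3.1  -112.09]
-140 [   7.1     2.24   -0.64 -135.35]
-164 [   7.24    6.35    6.86 -158.9 ]
-188 [  8.1    6.87  13.9  176.3 ]
-212 [  6.     7.27  14.06 150.45]
-236 [  6.39   4.39  11.8  125.52]
29.2417 21.1710539031575
```

View pics/mid.png

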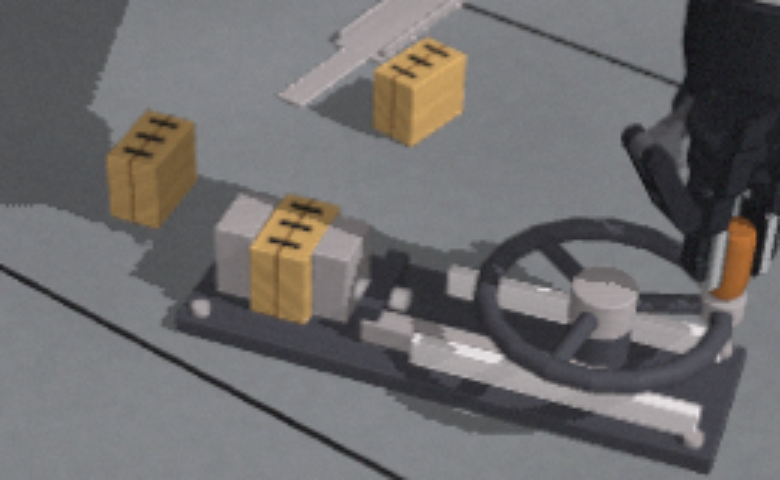

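The jaw has swept the block almost onto the fixed jaw, squarely, and the handle is still held. Continuing in small, monitored steps.

Run:
```python
from wind import *
C=np.array([.5436,.0887]);th=json.load(open("th.json"));L=[]
while np.degrees(th)>-345:
    th-=np.radians(3);r=step(C,.06,th,.02);robot.pause(.15)
    f=np.mean([robot.current_contact_force() for _ in range(3)],0);a=np.radians(r[5]);ft=-f[:2]@tang(a)
    L.append((np.degrees(th)-0,(r[5]-360)%-360,r[2],ft,f[2]))
    if len(L)>1 and (L[-1][2]+L[-2][2]>18 or r[2]>10.5): break
    if robot.current_time_s()>55: break
json.dump(th,open("th.json","w"));json.dump(L,open("L2.json","w"))
for l in L: print(np.round(l,1).tolist())
print(robot.current_time_s())
```

```text
[-239.2, -237.1, 7.3, 7.4, 13.0]
[-242.2, -240.1, 7.5, 8.2, 12.3]
[-245.2, -243.1, 7.3, 7.3, 11.0]
[-248.2, -246.1, 7.2, 7.2, 11.1]
[-251.2, -249.1, 8.4, 7.5, 11.3]
[-254.2, -252.1, 7.9, 8.4, 10.8]
[-257.2, -255.0, 8.0, 8.2, 11.5]
[-260.2, -257.7, 9.1, 9.5, 11.2]
[-263.2, -260.4, 9.5, 9.4, 12.5]
33.4167
```

Run:
```python
from wind import *
C=np.array([.5436,.0887]);th=json.load(open("th.json"));L=json.load(open("L2.json"))
for _ in range(3):
    th-=np.radians(2);r=step(C,.06,th,.015);robot.pause(.15)
    f=np.mean([robot.current_contact_force() for _ in range(5)],0);a=np.radians(r[5]);ft=-f[:2]@tang(a)
    L.append((np.degrees(th)-0,(r[5]-360)%-360,r[2],ft,f[2])); print(np.round(L[-1],2).tolist())
    if ft>12: break
A=np.array(L);F=A[:,2:4].mean(1)
from scipy.optimize import curve_fit
m=lambda x,b,x0:b+.1725*100*np.maximum(0,np.radians(x0-x))   # 115 N/rad *0.15
print(curve_fit(m,A[:,1],F,[7.3,-252]))
m2=lambda x,b,x0,k:b+k*np.maximum(0,np.radians(x0-x))
print(curve_fit(m2,A[:,1],F,[7.3,-252,17]))
json.dump(th,open("th.json","w"));json.dump(L,open("L2.json","w"));print(robot.current_time_s())
```

```text
[-265.21, -261.99, 9.94, 9.72, 13.63]
[-267.21, -263.72, 11.36, 10.17, 13.7]
[-269.21, -265.51, 10.68, 11.37, 13.07]
(array([   7.64030276, -253.73821393]), array([[ 0.02015834, -0.06695582],
       [-0.06695582,  0.44478675]]))
(array([   7.53287928, -250.7990734 ,   13.0888878 ]), array([[ 2.31046911e-02, -1.01139325e-01,  1.62889361e-10],
       [-1.01139325e-01,  1.95320750e+00, -1.80171140e+00],
       [ 1.62889361e-10, -1.80171140e+00,  2.71818377e+00]]))
34.7417
```

Run:
```python
from wind import *
C=np.array([.5436,.0887]);th=json.load(open("th.json"));L=json.load(open("L2.json"))
from scipy.optimize import curve_fit
for _ in range(3):
    th-=np.radians(1.8);r=step(C,.06,th,.015);robot.pause(.15)
    f=np.mean([robot.current_contact_force() for _ in range(5)],0);a=np.radians(r[5]);ft=-f[:2]@tang(a)
    L.append((np.degrees(th)-0,(r[5]-360)%-360,r[2],ft,f[2])); 
    A=np.array(L);F=A[:,2:4].mean(1)
    m=lambda x,b,x0:b+17.25*np.maximum(0,np.radians(x0-x))
    (b,x0),_c=curve_fit(m,A[:,1],F,[7.6,-253]);N=115*np.radians(x0-A[-1,1])
    print(np.round(L[-1],2).tolist(),b,x0,"clampN",N)
    if N>33: break
json.dump(th,open("th.json","w"));json.dump(L,open("L2.json","w"));print(robot.current_time_s())
```

```text
[-271.01, -267.1, 10.81, 11.27, 14.06] 7.640302755565698 -254.03516010458728 clampN 26.21740745352891
[-272.81, -268.68, 12.24, 12.37, 14.87] 7.6403027564939485 -253.92974715035967 clampN 29.612297027895075
[-274.61, -270.28, 13.56, 11.62, 16.17] 7.640302756413811 -253.91843680562297 clampN 32.83626214951306
36.0167
```

Run:
```python
from wind import *
p=np.array(robot.current_tool_pos());print(p)
robot.line_to(p,velocity=.01)
print(robot.current_contact_force(),robot.current_tool_pos())
fingers.gripper_to(0.5)
p=np.array(robot.current_tool_pos());print(p,robot.current_contact_force())
robot.line_to([p[0],p[1],.2],velocity=.1)
robot.move_to([.42,.25,.28],[180,0,60])
robot.pause(.3)
print(robot.current_contact_force(),robot.current_time_s())
im=vision.grab_frame("scene");cv2.imwrite("pics/end.png",cv2.resize(im[185:345,225:485,::-1],None,fx=3,fy=3))
im=vision.grab_frame("top");cv2.imwrite("pics/endt.png",cv2.resize(im[180:285,195:370,::-1],None,fx=4.5,fy=4.5,interpolation=cv2.INTER_CUBIC))
```

```text
[0.54388389 0.1489878  0.09308535]
[-3.99047348  0.81301805  3.95587476] [0.5435733  0.14898966 0.09321136]
[0.54453732 0.14887652 0.09314227] [ 0.52174098  0.44352197 -0.0814453 ]
[-0.09086712 -0.11564856 -0.02848029] 39.2417
```

View pics/endt.png

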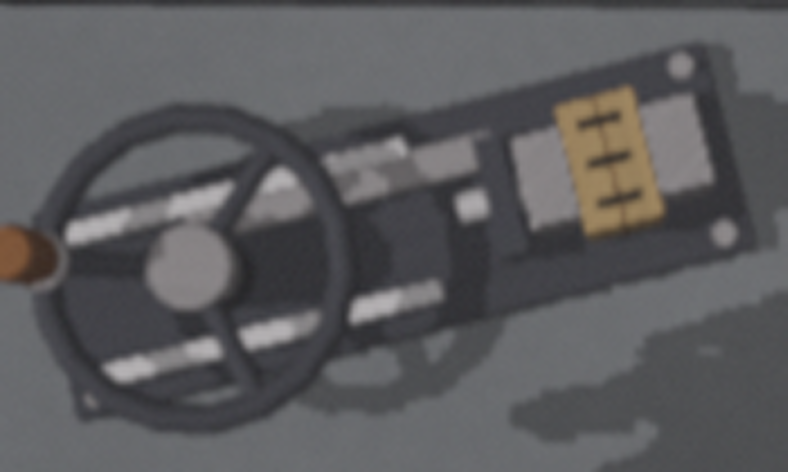

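View pics/end.png

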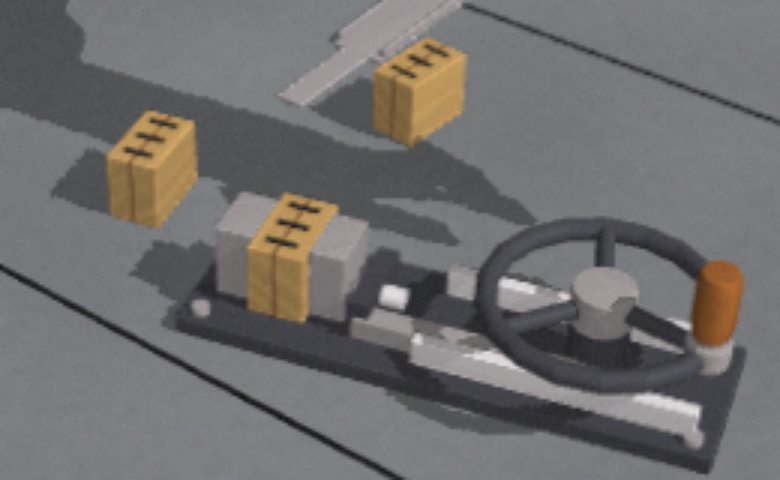

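The block at crop (609,161) is held squarely between both jaws and centred on them. The handle, free at about (15,253), stayed where it was left, and nothing else has moved. Handing in.

```bash
python3 -c "
from h import *
print(workorder.close_job())"
```

```text
the job is handed in; nothing more can be done
None
```

The block is clamped squarely and centred, wound to about 12.6 N at the handle (roughly 33 N at the jaws, my estimate from the handle force and angle) and released; the job was handed in at about 39 s, with no verdict reported back.

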